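# Line up the desk shelf and close the bookend

### The arm

A 6-joint arm with a two-finger parallel gripper is mounted at the origin on the work surface. World frame = base frame: x ahead of the robot, y to its left, z up, the work surface at z = 0. Lengths are in m, angles in rad, forces in N, time in s.
With the tool pointing down it reaches from about 0.325 to 0.85 m from the base axis. Payload 4.4 kg.
Tool frame: the origin (TCP) lies at the very end of the fingers, on their centre line; the grasp point (between the pads) lies 19 mm behind it; z points along the fingers, y is the line along which they close (so a half turn about z gives the same grasp; the last joint's range is limited). The gripper opens to 94 mm and grips with 3 to 60 N. Pads are 16 mm wide; open, the fingers measure 119 mm over their backs; the gripper's body (75 mm by 177 mm) begins 78 mm behind the grasp point.
Start: joints at [-1.329, 0.207, 1.542, -0, 1.393, -0.15], TCP at [0.22, -0.531, 0.205] pointing down, gripper open.
Joint ranges: [-2.73, 2.73], [-0.86, 2.22], [0.23, 2.46], [-1.11, 4.25], [0.08, 2.63], [-2.82, 2.82]. Speed limits (rad/s): [2.79, 2.79, 3.14, 3.14, 3.14, 3.14].

### API

Orientations are given as a 3x3 rotation matrix whose columns are the frame's x, y, z axes.
In Python, from workcell import arm gives the robot as it stands.
- The arm moves only by the shell command python3 -m pendant 'ROWS' [OPENING] [FORCE]. ROWS is JSON, a list of rows, each a list of 2 entries, a list of its own where there are three numbers: the shift along the world's x, y, z in m, then the turn about the world's z in rad. In form: [[[tx, ty, tz], spin], ...]. A call has 1 to 8 rows; each row is the pose to reach, as a shift and turn from the pose commanded when the call began; what a row does not reach only later rows make up. A row lasts 1/12 s, in which the tool goes at most 41.7 mm and 7.16 degrees, less where a joint would pass 70% of its speed; a pose out of reach is approached as far as the arm can. A call with a gripper value outside its range is refused whole. OPENING is the opening, from 0 (shut) to 1 (fully open), set as the call begins (- or left out, the last holds). The fingers move at their own pace and stop on an object; FORCE is the grip in N (left out, the last holds). Time passes only in rows, so rows that repeat a pose let the fingers close. It gives the time, the measured TCP pose, the force, the opening and the grip force at its end, in the units of the state.
- arm.state(): the state, without advancing time (a new reading comes with each control period).
- arm.snapshot(name): name is "scene" or "top" or "wrist"; returns a dict with "image" (384x512x3 uint8, red, green, blue), "mtx" (3x3 intrinsics, pixels), "xyz" and "rotation" of the camera in the world. Camera axes: x right, y down, z forward; pixel columns grow to the right and rows downward; lengths in m; the calibration is good to about 2 mm. A picture is of the moment at which its call begins. There is no depth.
- arm.finish_job(): hands the job in; it is judged then, once.
Trained networks look in the newest picture that a camera, given by its name, has taken for a name from the list of things; names that differ only in an ending like _2 or _b are one class to them, and where a whole thing is asked for, a point or a joint stands for the part that bears it (a point fixed in the world has none). Each returns a list of dicts, best first, with "p" (0 to 1); they miss things now and then, are a little off and sometimes report something else, mostly with a low value. They report only what shows in the picture. A call takes as long as a camera call. They do not tell look-alikes from the thing itself.
- arm.outline_of(label, camera): "region" (384x512 bool, what is visible of it) and "position" ([row, column] as shares, 0 to 1, of the picture: columns of its width, rows of its height, amid what is visible of it).
- arm.mark_of(label, camera): "position" ([row, column] as shares, 0 to 1, of the picture: columns of its width, rows of its height: a listed point, or the origin of a listed thing).
The state is a dict: "time": time; "joints": joint angles; "joint_vel": joint speeds; "joint_efforts": joint torques, N m; "ee_pos": TCP position; "tool_rot": TCP orientation; "ft_force": force on the tool from outside, world axes, zero at the start; "ft_torque": the same for the moment, N m; "gripper_width": finger opening in m; "finger_force": force on a finger pad.
Only numpy, scipy, OpenCV 4.12 (cv2) and the standard library are available. Lean on these libraries where they do the work, as an engineer would, in place of code of your own. Each camera call takes 0.05 s, during which the arm holds its last target. There are 200 camera calls.

### The job

Tidy the desk: line up every storage tin in one row along the cork strip of the low shelf, from the shortest against the left end panel (left as seen from the robot) to the tallest, labels facing the robot, then lift the hanging caddies up off the screen and stand them at the right-hand end of the same row, hooks to the back. Finally slide the bookend up so that the whole row stands snug between it and the end panel, and leave the mug and the potted plant where they are.

Things in the scene. Friction and masses are not known exactly. Their poses are not given: they have to be found in the camera images.
- tin1: a plain metal storage tin with a flush lid, a square box 52 mm by 52 mm and 64 mm tall, about 0.25 kg (most of it in the bottom), standing on the desk (may be absent). Origin: centre of its underside; z up; its front is -x (white label on that face, small black thumb mark on the lid along that edge), y is along the row. It starts with its front roughly towards the robot.
- tin1_front (a point): point on the front (label) face of tin1, 26 mm from the centre, 20 mm above the underside
- tin2: a plain metal storage tin with a flush lid, a square box 52 mm by 52 mm and 76 mm tall, about 0.25 kg (most of it in the bottom), standing on the desk (may be absent). Origin: centre of its underside; z up; its front is -x (white label on that face, small black thumb mark on the lid along that edge), y is along the row. It starts with its front roughly towards the robot.
- tin2_front (a point): point on the front (label) face of tin2, 26 mm from the centre, 20 mm above the underside
- tin3: a plain metal storage tin with a flush lid, a square box 52 mm by 52 mm and 88 mm tall, about 0.25 kg (most of it in the bottom), standing on the desk (may be absent). Origin: centre of its underside; z up; its front is -x (white label on that face, small black thumb mark on the lid along that edge), y is along the row. It starts with its front roughly towards the robot.
- tin3_front (a point): point on the front (label) face of tin3, 26 mm from the centre, 20 mm above the underside
- tin4: a plain metal storage tin with a flush lid, a square box 52 mm by 52 mm and 100 mm tall, about 0.25 kg (most of it in the bottom), standing on the desk (may be absent). Origin: centre of its underside; z up; its front is -x (white label on that face, small black thumb mark on the lid along that edge), y is along the row. It starts with its front roughly towards the robot.
- tin4_front (a point): point on the front (label) face of tin4, 26 mm from the centre, 20 mm above the underside
- caddyA: one of two alike grey desk caddies (one may be absent), 0.16 kg: open box 54 mm deep (x), 52 wide (y), 60 high, with an upright handle plate across its middle, 10 mm thick (x), 44 wide (y), rising to 100 mm above the underside; hook on its back (+x). Starts hanging on the screen, leaning a few degrees, underside about 70 mm above the desk. Origin: centre of the box's underside; front is -x; it also stands on a flat surface
- caddyA_hook (a point): underside of the hook's strip on the back of caddyA, 40 mm above the caddy's underside, 31 mm behind its centre; the strip ends in a lip 36 to 40 mm behind the centre that goes down to 12 mm above the underside (9 mm slot between box and lip), so raise the caddy over 30 mm to clear the screen
- caddyA_front (a point): point on the front face of caddyA, 27 mm from the centre, 20 mm above the underside
- caddyB: one of two alike grey desk caddies (one may be absent), 0.16 kg: open box 54 mm deep (x), 52 wide (y), 60 high, with an upright handle plate across its middle, 10 mm thick (x), 44 wide (y), rising to 100 mm above the underside; hook on its back (+x). Starts hanging on the screen, leaning a few degrees, underside about 70 mm above the desk. Origin: centre of the box's underside; front is -x; it also stands on a flat surface
- caddyB_hook (a point): underside of the hook's strip on the back of caddyB, 40 mm above the caddy's underside, 31 mm behind its centre; the strip ends in a lip 36 to 40 mm behind the centre that goes down to 12 mm above the underside (9 mm slot between box and lip), so raise the caddy over 30 mm to clear the screen
- caddyB_front (a point): point on the front face of caddyB, 27 mm from the centre, 20 mm above the underside
- screen: fixed white upright desk screen, 6 mm thick (x), 280 mm long (y), its top edge 110 mm above the desk; the caddies hang on its front (-x) side. Origin: middle of its foot, at desk level
- shelf: fixed low wooden shelf; board 170 mm deep (x, from -75 to +95), 476 long (y), its top 45 mm above the desk. x points to its back, +y to its left end seen from the robot. A cork strip 54 mm deep runs along it (x = 0). End panel at the left end, 85 mm high above the board, inner face at y = +190 mm. Origin: at desk level under the cork strip's centre line
- slide_end (a joint): sliding bookend, travel in m along +y of the shelf: 0 = fully open (its face 385 mm from the end panel), growing as it is slid towards the end panel, up to 0.30; it slides stiffly (about 2 N) and stays where left. A dark upright plate 90 mm wide (x), 8 mm thick, 84 mm high above the board
- bookend_face (a point): point at the foot of the bookend's face (the side towards the row), at board level
- bookend_grip (a point): top edge, middle of the bookend's grip fin: 12 mm thick (x), 48 mm long (y), standing behind the plate on the side away from the row, its top 84 mm above the board; its middle is 34 mm behind the face. Pinch it across x and slide it
- mug: bystander: white mug, 74 mm across, 85 mm high, among the tins. Origin: centre of the underside
- plantpot: bystander: potted plant, 120 mm across, pot 100 mm high, leaves to 190 mm
There are look-alikes about, which are no part of the job. Leave any turquoise look-alike of the caddyA alone. Leave any green look-alike of the tin2 alone.

How it is judged:
By the outcome, as a careful person would: the job done as asked, in the order asked, and still so for the second after the job is handed in, with the robot touching nothing.
Of tin1, tin2, tin3, tin4 only 3 to 4 are there at a start; the rules pass over those that are not, and their reading is None.
Of caddyA, caddyB only 1 to 2 are there at a start; the rules pass over those that are not, and their reading is None.
At some moment in a run one of tin1, tin2, tin3, tin4 may be knocked a few centimetres aside while the robot is not near it.
It also fails if it takes over 210 s, if anything falls off the work surface, if the arm or the gripper's body presses on something with over 40 N, if the wrist force passes 120 N, or if a joint passes its speed limit or range.

## Working session

There is one attempt and no reset: what is moved stays moved. The work goes in short steps, Python scripts to look and compute and a shell command to move; the robot and the scene stay as the last step left them, time stands still between calls to the robot, and variables do not carry over. Pictures are saved under pics/ and viewed, at most 14 in all, crops included, and the job is handed in when it is done.

```bash
ls; mkdir -p pics; cat > h.py <<'E'
import numpy as np, cv2
from workcell import arm
def snap(n,f=None):
    s=arm.snapshot(n)
    if f: cv2.imwrite('pics/'+f,cv2.cvtColor(np.asarray(s['image']),cv2.COLOR_RGB2BGR))
    return s
def ray(s,r,c):
    d=np.asarray(s['rotation'])@np.linalg.inv(s['mtx'])@np.array([c,r,1.]); return np.asarray(s['xyz']),d
def atz(s,r,c,z):
    o,d=ray(s,r,c); return o+d*(z-o[2])/d[2]
def proj(s,p):
    q=np.asarray(s['mtx'])@(np.asarray(s['rotation']).T@(np.asarray(p)-s['xyz'])); return q[1]/q[2],q[0]/q[2]
def tri(obs):
    A=np.zeros((3,3));b=np.zeros(3)
    for s,r,c in obs:
        o,d=ray(s,r,c);d=d/np.linalg.norm(d);M=np.eye(3)-np.outer(d,d);A+=M;b+=M@o
    return np.linalg.solve(A,b)
E
python3 - <<'E'
from h import *
S={n:snap(n,n+'0.png') for n in('scene','top')}
for n in S: print(n,np.round(S[n]['xyz'],3),np.round(S[n]['mtx'],0).tolist())
for l in ['tin1','tin2','tin3','tin4','caddyA','caddyB','shelf','slide_end','bookend_grip','mug','plantpot','screen']:
    for n in S:
        for m in arm.mark_of(l,n)[:4]: 
            r,c=m['position'][0]*384,m['position'][1]*512
            print(l,n,round(m['p'],2),round(r),round(c),np.round(atz(S[n],r,c,0.0),3))
a=np.hstack([cv2.imread('pics/scene0.png'),cv2.imread('pics/top0.png')])
E
```

```text
pics
scene [ 1.074 -0.131  1.046] [[404.0, 0.0, 255.0], [0.0, 404.0, 186.0], [0.0, 0.0, 1.0]]
top [0.319 0.002 1.188] [[414.0, 0.0, 257.0], [0.0, 414.0, 188.0], [0.0, 0.0, 1.0]]
tin1 scene 0.95 167 210 [ 0.364 -0.132  0.   ]
tin1 scene 0.93 182 256 [ 0.44  -0.002  0.   ]
tin1 scene 0.75 177 302 [0.449 0.14  0.   ]
tin1 scene 0.65 193 228 [ 0.463 -0.092  0.   ]
tin1 top 0.98 254 294 [ 0.363 -0.127  0.   ]
tin1 top 0.83 227 245 [0.439 0.013 0.   ]
tin1 top 0.73 214 279 [ 0.478 -0.084  0.   ]
tin1 top 0.55 191 384 [ 0.549 -0.394  0.   ]
tin2 scene 0.95 167 210 [ 0.364 -0.132  0.   ]
tin2 scene 0.93 182 256 [ 0.44  -0.002  0.   ]
tin2 scene 0.75 177 302 [0.449 0.14  0.   ]
tin2 scene 0.65 193 228 [ 0.463 -0.092  0.   ]
tin2 top 0.98 254 294 [ 0.363 -0.127  0.   ]
tin2 top 0.83 227 245 [0.439 0.013 0.   ]
tin2 top 0.73 214 279 [ 0.478 -0.084  0.   ]
tin2 top 0.55 191 384 [ 0.549 -0.394  0.   ]
tin3 scene 0.95 167 210 [ 0.364 -0.132  0.   ]
tin3 scene 0.93 182 256 [ 0.44  -0.002  0.   ]
tin3 scene 0.75 177 302 [0.449 0.14  0.   ]
tin3 scene 0.65 193 228 [ 0.463 -0.092  0.   ]
tin3 top 0.98
[... 376 characters left out ...]
63 -0.127  0.   ]
tin4 top 0.83 227 245 [0.439 0.013 0.   ]
tin4 top 0.73 214 279 [ 0.478 -0.084  0.   ]
tin4 top 0.55 191 384 [ 0.549 -0.394  0.   ]
caddyA scene 0.63 193 182 [ 0.439 -0.226  0.   ]
caddyA top 0.76 199 370 [ 0.525 -0.352  0.   ]
caddyA top 0.6 223 331 [ 0.452 -0.235  0.   ]
caddyB scene 0.67 248 215 [ 0.632 -0.151  0.   ]
shelf top 0.95 155 241 [0.653 0.029 0.   ]
shelf top 0.49 149 109 [0.664 0.419 0.   ]Traceback (most recent call last):
  File "<stdin>", line 6, in <module>
ValueError: it knows: bookend_face, bookend_grip, caddyA, caddyA_front, caddyA_hook, caddyB, caddyB_front, caddyB_hook, mug, plantpot, screen, shelf, tin, tin1_front, tin2_front, tin3_front, tin4_front
```

View pics/scene0.png

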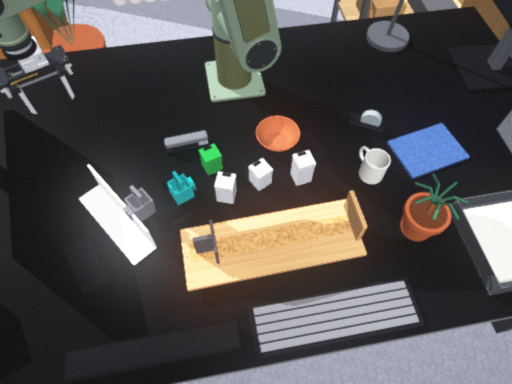

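View pics/top0.png

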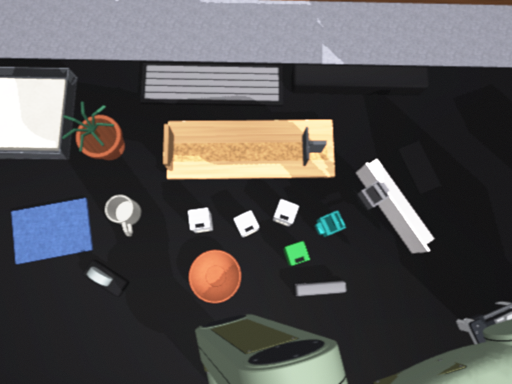

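```bash
cat > fit.py <<'E'
from h import *
from scipy.optimize import minimize
def boxc(x0,x1,y0,y1,z0,z1): return np.array([[x,y,z] for x in(x0,x1) for y in(y0,y1) for z in(z0,z1)],float)
def tinparts(h): return [boxc(-.026,.026,-.026,.026,0,h)]
CAD=[boxc(-.027,.027,-.026,.026,0,.06),boxc(-.005,.005,-.022,.022,.06,.1)]
def Rz(a):
    c,s=np.cos(a),np.sin(a);return np.array([[c,-s,0],[s,c,0],[0,0,1.]])
def Ry(a):
    c,s=np.cos(a),np.sin(a);return np.array([[c,0,s],[0,1,0],[-s,0,c]])
def sil(s,parts,R,t,K=4):
    m=np.zeros((384*K//2,512*K//2),np.uint8) if False else np.zeros((384,512),np.uint8)
    for P in parts:
        rc=np.array([proj(s,R@p+t) for p in P]); 
        h=cv2.convexHull(np.float32(rc[:,::-1]))
        cv2.fillConvexPoly(m,np.int32(np.round(h*16)),255,cv2.LINE_AA,4)
    return m/255.
def cost(obs,parts,R,t):
    e=0
    for s,reg in obs:
        m=sil(s,parts,R,t); e+=np.abs(m-reg).sum()/reg.sum()
    return e/len(obs)
def regions(label,cam,s):
    return [(o['p'],np.asarray(o['region'],float),o['position'][0]*384,o['position'][1]*512) for o in arm.outline_of(label,cam)]
def fitbox(obs,parts,x,y,z,a,tilt=False,free_z=False):
    def f(v):
        return cost(obs,parts,Rz(v[2])@Ry(v[4]*tilt),np.array([v[0],v[1],z+v[3]*free_z]))
    best=None
    x0=np.array([x,y,a,0,0]); simp=np.vstack([x0]+[x0+d for d in np.diag([.008,.008,.15,.01,.1])])
    r=minimize(f,x0,method='Nelder-Mead',options=dict(initial_simplex=simp,maxiter=250,xatol=1e-4,fatol=1e-4))
    return r.fun,r.x
E
python3 - <<'E'
from fit import *
S={n:snap(n) for n in('scene','top')}
T={n:regions('tin',n,S[n]) for n in S}
for n in S: print(n,[(round(p,2),round(r),round(c),int(g.sum())) for p,g,r,c in T[n]])
for l in ['bookend_grip','bookend_face','mug','plantpot','screen','shelf','caddyA_hook']:
    for n in S:
        for m in arm.mark_of(l,n)[:3]:
            r,c=m['position'][0]*384,m['position'][1]*512
            print(l,n,round(m['p'],2),round(r),round(c),np.round(atz(S[n],r,c,0.129 if 'grip' in l else .045 if 'face' in l else .11 if 'hook' in l else 0),3))
for pt,g,r,c in T['top']:
    X=atz(S['top'],r,c,.04)
    q=proj(S['scene'],X)
    k=[o for o in T['scene'] if np.hypot(o[2]-q[0],o[3]-q[1])<12]
    if not k: print('nomatch',r,c);continue
    k=min(k,key=lambda o:np.hypot(o[2]-q[0],o[3]-q[1]))
    obs=[(S['top'],g),(S['scene'],k[1])]
    out=[]
    for h in(.064,.076,.088,.1):
        e,v=fitbox(obs,tinparts(h),X[0],X[1],0,0.); out.append((round(e,3),h,np.round(v[:3],3).tolist()))
    print((round(r),round(c)),out)
C={n:regions('caddyA',n,S[n]) for n in S}
for n in S: print(n,[(round(p,2),round(r),round(c),int(g.sum())) for p,g,r,c in C[n]])
a=cv2.cvtColor(S['top']['image'],cv2.COLOR_RGB2BGR)[110:275,150:440]
b=cv2.cvtColor(S['scene']['image'],cv2.COLOR_RGB2BGR)[120:290,70:370]
a=cv2.resize(a,(520,296),interpolation=cv2.INTER_CUBIC);b=cv2.resize(b,(520,295),interpolation=cv2.INTER_CUBIC)
cv2.imwrite('pics/c1.png',np.vstack([a,b]))
E
```

```text
scene [(0.72, 174, 258, 572), (0.71, 165, 303, 640), (0.69, 190, 223, 539), (0.59, 160, 211, 541)]
top [(0.93, 226, 243, 435), (0.83, 213, 281, 453), (0.55, 251, 296, 436)]
bookend_grip scene 0.63 238 202 [ 0.656 -0.177  0.129]
bookend_grip top 0.56 141 319 [ 0.657 -0.182  0.129]
bookend_grip top 0.32 148 110 [0.629 0.371 0.129]
bookend_face scene 0.58 248 213 [ 0.65  -0.157  0.045]
bookend_face top 0.8 152 301 [ 0.651 -0.145  0.045]
mug scene 0.98 173 372 [0.472 0.358 0.   ]
mug top 0.6 214 125 [0.471 0.358 0.   ]
plantpot scene 0.74 229 409 [0.671 0.399 0.   ]
plantpot top 0.87 147 110 [0.67  0.415 0.   ]
screen scene 0.91 216 127 [ 0.491 -0.39   0.   ]
screen top 0.67 210 382 [ 0.493 -0.386  0.   ]
screen top 0.23 146 108 [0.672 0.421 0.   ]
shelf scene 0.7 245 280 [0.656 0.027 0.   ]
shelf top 0.66 156 243 [0.65  0.022 0.   ]
shelf top 0.34 148 108 [0.667 0.423 0.   ]
caddyA_hook scene 0.95 208 128 [ 0.529 -0.358  0.11 ]
caddyA_hook scene 0.6 184 190 [ 0.482 -0.192  0.11 ]
caddyA_hook top 0.85 231 323 [ 0.419 -0.193  0.11 ]
caddyA_hook top 0.63 192 387 [ 0.525 -0.365  0.11 ]
(226, 243) [(np.float64(0.139), 0.064, [0.442, 0.012, 0.448]), (np.float64(0.128), 0.076, [0.443, 0.011, 0.431]), (np.float64(0.198), 0.088, [0.442, 0.011, 0.379]), (np.float64(0.272), 0.1, [0.441, 0.011, 0.364])]
(213, 281) [(np.float64(0.218), 0.064, [0.473, -0.097, -0.213]), (np.float64(0.188), 0.076, [0.474, -0.097, -0.28]), (np.float64(0.213), 0.088, [0.474, -0.096, -0.21]), (np.float64(0.279), 0.1, [0.473, -0.095, -0.161])]
(251, 296) [(np.float64(0.169), 0.064, [0.362, -0.127, 0.257]), (np.float64(0.145), 0.076, [0.363, -0.126, 0.262]), (np.float64(0.207), 0.088, [0.364, -0.126, 0.222]), (np.float64(0.282), 0.1, [0.364, -0.126, 0.219])]
scene [(0.64, 203, 140, 752), (0.58, 187, 181, 611)]
top [(0.93, 224, 332, 441), (0.73, 194, 375, 567)]
```

View pics/c1.png

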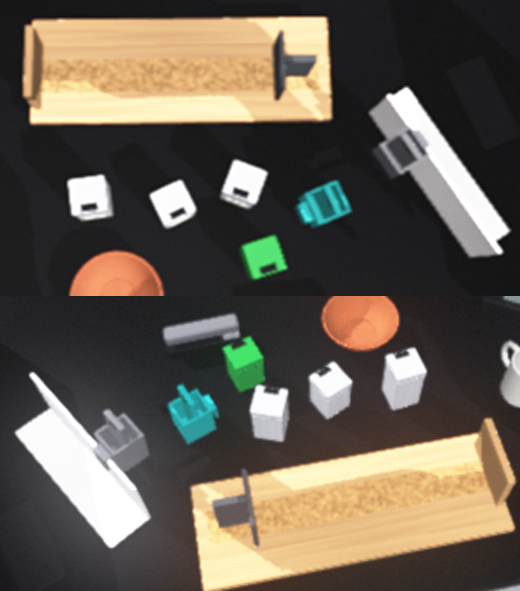

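```bash
cat >> fit.py <<'E'
def cmask(s,r,c,lo=100,maxsat=60,rad=40):
    im=np.asarray(s['image']).astype(int); 
    m=((im.max(2)>lo)&(im.max(2)-im.min(2)<maxsat)).astype(np.uint8)
    w=np.zeros_like(m); r,c=int(r),int(c); w[max(0,r-rad):r+rad,max(0,c-rad):c+rad]=1
    n,lab,st,ce=cv2.connectedComponentsWithStats(m*w)
    k=min(range(1,n),key=lambda i:np.hypot(ce[i][0]-c,ce[i][1]-r)+(1e3 if st[i][4]<100 else 0))
    pts=np.argwhere(lab==k)[:,::-1].astype(np.int32)
    o=np.zeros((384,512),np.uint8);cv2.fillConvexPoly(o,cv2.convexHull(pts),1);return o.astype(float)
def tins(S,guess,hs=(.064,.076,.088,.1),lo=100,verbose=True):
    res=[]
    for x,y in guess:
        obs=[]
        for s in S:
            q=proj(s,(x,y,.04)); obs.append((s,cmask(s,*q,lo=lo)))
        out=[]
        for h in hs:
            b=min((fitbox(obs,tinparts(h),x,y,0,a) for a in(-.3,0,.3)),key=lambda t:t[0]); out.append((round(b[0],3),h,np.round(b[1][:3],3).tolist()))
        out.sort(key=lambda o:o[0]); res.append(out)
        if verbose: print([int(o[1].sum()) for o in obs],out)
    return res
E
python3 - <<'E'
from fit import *
S=[snap('scene'),snap('top')]
for lo in (70,110):
    print(lo);tins(S,[(.443,.011),(.474,-.097),(.455,.14)],lo=lo)
# shelf wood mask, top
def wood(s):
    h=cv2.cvtColor(np.asarray(s['image']),cv2.COLOR_RGB2HSV)
    m=((h[...,0]>8)&(h[...,0]<30)&(h[...,1]>60)&(h[...,2]>100)).astype(np.uint8)
    n,l,st,ce=cv2.connectedComponentsWithStats(m); k=1+np.argmax(st[1:,4]); return (l==k).astype(np.uint8)
m=wood(S[1]); 
c=cv2.convexHull(np.argwhere(m)[:,::-1].astype(np.int32)); a=cv2.approxPolyDP(c,2,True)[:,0]
for p in a: print(p,np.round(atz(S[1],p[1],p[0],.045),3),np.round(atz(S[1],p[1],p[0],.13),3))
m=wood(S[0]); 
c=cv2.convexHull(np.argwhere(m)[:,::-1].astype(np.int32)); a=cv2.approxPolyDP(c,2,True)[:,0]
print()
for p in a: print(p,np.round(atz(S[0],p[1],p[0],.045),3),np.round(atz(S[0],p[1],p[0],.13),3))
E
```

```text
70
[677, 511] [(np.float64(0.079), 0.088, [0.443, 0.01, 0.498]), (np.float64(0.093), 0.076, [0.442, 0.01, 0.488]), (np.float64(0.125), 0.1, [0.442, 0.01, 0.501]), (np.float64(0.154), 0.064, [0.442, 0.01, 0.509])]
[721, 546] [(np.float64(0.081), 0.1, [0.474, -0.098, -0.333]), (np.float64(0.097), 0.088, [0.474, -0.099, -0.335]), (np.float64(0.152), 0.076, [0.474, -0.099, -0.336]), (np.float64(0.21), 0.064, [0.474, -0.1, -0.319])]
[810, 593] [(np.float64(0.084), 0.1, [0.45, 0.135, 0.157]), (np.float64(0.143), 0.088, [0.449, 0.136, 0.117]), (np.float64(0.203), 0.076, [0.45, 0.136, 0.121]), (np.float64(0.26), 0.064, [0.45, 0.136, 0.12])]
110
[612, 489] [(np.float64(0.105), 0.076, [0.442, 0.01, 0.456]), (np.float64(0.127), 0.088, [0.442, 0.01, 0.494]), (np.float64(0.167), 0.064, [0.442, 0.01, 0.521]), (np.float64(0.186), 0.1, [0.442, 0.01, 0.488])]
[674, 510] [(np.float64(0.105), 0.088, [0.474, -0.098, -0.303]), (np.float64(0.109), 0.1, [0.474, -0.097, -0.3]), (np.float64(0.154), 0.076, [0.475, -0.099, -0.306]), (np.float64(0.213), 0.064, [0.475, -0.099, -0.301])]
[746, 569] [(np.float64(0.095), 0.1, [0.449, 0.136, 0.162]), (np.float64(0.144), 0.088, [0.45, 0.137, 0.178]), (np.float64(0.201), 0.076, [0.45, 0.137, 0.174]), (np.float64(0.259), 0.064, [0.45, 0.137, 0.168])]
[334 176] [ 0.582 -0.238  0.045] [ 0.562 -0.22   0.13 ]
[168 179] [0.567 0.232 0.045] [0.548 0.215 0.13 ]
[162 154] [0.639 0.252 0.045] [0.615 0.234 0.13 ]
[164 124] [0.729 0.251 0.045] [0.699 0.233 0.13 ]
[168 121] [0.738 0.24  0.045] [0.707 0.223 0.13 ]
[331 119] [ 0.753 -0.234  0.045] [ 0.72  -0.216  0.13 ]

[354 191] [0.547 0.265 0.045] [0.592 0.232 0.13 ]
[367 224] [0.654 0.269 0.045] [0.69  0.235 0.13 ]
[365 255] [0.74  0.234 0.045] [0.768 0.203 0.13 ]
[187 290] [ 0.75  -0.235  0.045] [ 0.778 -0.226  0.13 ]
[180 229] [ 0.58  -0.238  0.045] [ 0.622 -0.229  0.13 ]
```

```bash
python3 -m pendant '[[[0.04,0.02,0.1],0],[[0.06,0.06,0.1],0],[[0.08,0.1,0.1],0],[[0.1,0.14,0.1],0],[[0.12,0.18,0.1],0],[[0.14,0.22,0.1],0],[[0.16,0.26,0.1],0],[[0.16,0.26,0.1],0]]' 1; python3 -c "
from h import *;s=arm.state();print(s['tool_rot'],s['ee_pos'],s['joints'])"
```

```text
time: 2.57
ee_pos: [0.3732, -0.2832, 0.3055]
tool_rot: [[0.924, 0.381, 0.001], [0.381, -0.924, -0.001], [0.001, 0.001, -1.0]]
ft_force: [-0.3, -1.3, 0.3]
gripper_width: 0.094
finger_force: 0.0
[[ 9.24449861e-01  3.81302478e-01  9.35246795e-04]
 [ 3.81303176e-01 -9.24449756e-01 -7.32307531e-04]
 [ 5.85357995e-04  1.03359417e-03 -9.99999295e-01]] [ 0.37324523 -0.28316622  0.30548633] [-8.34214102e-01 -8.91686413e-02  1.64890989e+00  2.00876515e-04
  1.58068067e+00  3.45378995e-01]
```

```bash
python3 -m pendant '[[[0.008,0.035,0],0.12],[[0.016,0.07,0],0.24],[[0.024,0.105,0],0.36],[[0.032,0.14,0],0.48],[[0.04,0.175,0],0.6],[[0.048,0.21,0],0.72],[[0.05,0.24,0],0.84],[[0.04,0.28,0],0.96]]' | head -2;  python3 -m pendant '[[[0,0,0],0.12],[[0,0,0],0.24],[[0,0,0],0.36],[[0,0,0],0.48],[[0,0,0],0.6],[[0,0,0],0.69],[[0,0,0],0.69]]' | head -4
cat > look.py <<'E'
from fit import *
import sys
S=[snap('wrist'),snap('scene'),snap('top')]
st=arm.state();y=np.asarray(st['tool_rot'])[:,1]
print('tcp',np.round(st['ee_pos'],4),'thy',round(np.arctan2(y[1],y[0]),4),'t',st['time'],'cam',np.round(S[0]['xyz'],3))
E
python3 - <<'E'
from look import *
snap('wrist','w1.png')
q=proj(S[0],(.442,.01,.04));print(q)
for lo in(70,110): tins(S,[(.442,.01)],lo=lo); tins(S[:1],[(.442,.01)],lo=lo)
E
```

```text
time: 3.23
ee_pos: [0.4137, -0.004, 0.305]
time: 3.82
ee_pos: [0.4126, -0.0048, 0.305]
tool_rot: [[-0.455, 0.89, 0.0], [0.89, 0.455, -0.0], [-0.0, 0.0, -1.0]]
ft_force: [-0.5, -0.6, -1.1]
tcp [ 0.4127 -0.0049  0.305 ] thy 0.4689 t 3.9667 cam [0.379 0.061 0.483]
(np.float64(161.8256240085986), np.float64(280.9159928249336))
[1485, 676, 6387] [(np.float64(0.351), 0.076, [0.44, 0.011, 0.481]), (np.float64(0.379), 0.064, [0.441, 0.009, 0.475]), (np.float64(0.389), 0.088, [0.44, 0.01, 0.517]), (np.float64(0.449), 0.1, [0.44, 0.009, 0.521])]
[1485] [(np.float64(0.036), 0.064, [0.442, 0.009, 0.466]), (np.float64(0.075), 0.076, [0.44, 0.01, 0.505]), (np.float64(0.137), 0.088, [0.438, 0.012, 0.509]), (np.float64(0.21), 0.1, [0.435, 0.014, 0.511])]
[1476, 611, 347] [(np.float64(0.597), 0.064, [0.437, 0.007, 0.477]), (np.float64(0.602), 0.076, [0.437, 0.01, 0.476]), (np.float64(0.66), 0.088, [0.437, 0.009, 0.401]), (np.float64(0.724), 0.1, [0.435, 0.01, 0.41])]
[1476] [(np.float64(0.038), 0.064, [0.442, 0.009, 0.469]), (np.float64(0.083), 0.076, [0.44, 0.01, 0.486]), (np.float64(0.144), 0.088, [0.438, 0.012, 0.507]), (np.float64(0.218), 0.1, [0.435, 0.014, 0.511])]
```

View pics/w1.png

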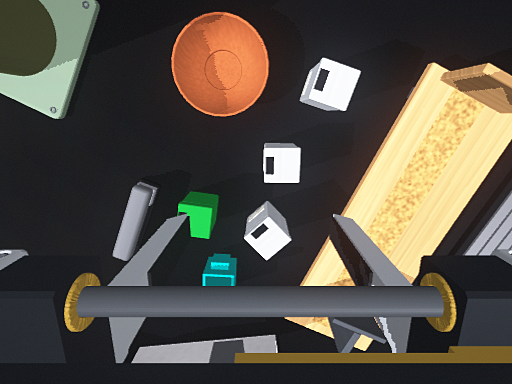

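```bash
python3 - <<'E'
from look import *
tins(S[:1],[(.474,-.098),(.45,.136)],lo=90)
tins(S[:2],[(.442,.01),(.474,-.098),(.45,.136)],lo=90)
E
python3 -m pendant '[[[0.015,0.007,-0.035],0.01],[[0.029,0.014,-0.075],0.01],[[0.029,0.014,-0.115],0.01],[[0.029,0.014,-0.155],0.01],[[0.029,0.014,-0.175],0.01],[[0.029,0.014,-0.175],0.01]]' | head -3
```

```text
tcp [ 0.4127 -0.0049  0.305 ] thy 0.4701 t 4.1667 cam [0.379 0.061 0.483]
[1823] [(np.float64(0.04), 0.076, [0.474, -0.101, -0.373]), (np.float64(0.084), 0.088, [0.473, -0.097, -0.43]), (np.float64(0.111), 0.064, [0.478, -0.106, -0.371]), (np.float64(0.181), 0.1, [0.472, -0.094, -0.557])]
[2320] [(np.float64(0.038), 0.088, [0.449, 0.137, 0.159]), (np.float64(0.07), 0.1, [0.447, 0.135, 0.169]), (np.float64(0.079), 0.076, [0.452, 0.14, 0.144]), (np.float64(0.144), 0.064, [0.454, 0.143, 0.131])]
[1478, 634] [(np.float64(0.068), 0.076, [0.44, 0.01, 0.475]), (np.float64(0.108), 0.064, [0.441, 0.009, 0.464]), (np.float64(0.151), 0.088, [0.44, 0.01, 0.491]), (np.float64(0.246), 0.1, [0.439, 0.01, 0.504])]
[1823, 684] [(np.float64(0.082), 0.088, [0.471, -0.098, -0.33]), (np.float64(0.122), 0.076, [0.472, -0.099, -0.34]), (np.float64(0.159), 0.1, [0.471, -0.097, -0.309]), (np.float64(0.205), 0.064, [0.472, -0.1, -0.353])]
[2320, 764] [(np.float64(0.066), 0.1, [0.447, 0.135, 0.148]), (np.float64(0.102), 0.088, [0.448, 0.137, 0.158]), (np.float64(0.178), 0.076, [0.448, 0.137, 0.147]), (np.float64(0.252), 0.064, [0.448, 0.137, 0.158])]
time: 4.67
ee_pos: [0.4367, 0.01, 0.1245]
tool_rot: [[-0.462, 0.887, -0.012], [0.887, 0.462, 0.002], [0.007, -0.01, -1.0]]
```

```bash
python3 -m pendant '[[[0,0.001,0],0],[[0,0.001,-0.03],0],[[0,0.001,-0.06],0],[[0,0.001,-0.09],0],[[0,0.001,-0.1],0],[[0,0.001,-0.1],0],[[0,0.001,-0.1],0]]' ; python3 -m pendant '[[[0,0,0],0],[[0,0,0],0],[[0,0,0],0],[[0,0,0],0],[[0,0,0],0],[[0,0,0],0],[[0,0,0],0],[[0,0,0],0]]' 0.4 20; python3 -m pendant '[[[0,0,0],0],[[0,0,0],0]]' 0.4
```

```text
time: 5.25
ee_pos: [0.4435, 0.0098, 0.0317]
tool_rot: [[-0.463, 0.887, 0.003], [0.887, 0.463, -0.0], [-0.002, 0.002, -1.0]]
ft_force: [0.4, 0.4, 0.5]
gripper_width: 0.094
finger_force: 0.0
time: 5.92
ee_pos: [0.4415, 0.0099, 0.0301]
tool_rot: [[-0.463, 0.886, -0.001], [0.886, 0.463, -0.0], [0.0, -0.001, -1.0]]
ft_force: [-1.7, -0.8, 3.0]
gripper_width: 0.0523
finger_force: 19.9
time: 6.08
ee_pos: [0.4415, 0.0099, 0.0301]
tool_rot: [[-0.463, 0.886, -0.001], [0.886, 0.463, -0.0], [-0.0, -0.001, -1.0]]
ft_force: [-2.3, -1.5, 4.9]
gripper_width: 0.0519
finger_force: 19.9
```

```bash
python3 -m pendant '[[[0,0,0.02],0],[[0,0,0.06],0],[[0,0,0.1],0],[[0.02,0,0.14],-0.1],[[0.055,0.01,0.16],-0.2],[[0.09,0.02,0.18],-0.3],[[0.125,0.03,0.19],-0.4],[[0.16,0.04,0.19],-0.45]]'|head -2; python3 -m pendant '[[[0.02,0,0],0],[[0.02,0,0],0],[[0.02,0,0],0],[[0.02,0,0],0]]' 
python3 - <<'E'
from look import *
snap('wrist','w2.png')
for p in[(.643,.228,.045),(.643-.045,.228,.045),(.643,.228,.13)]: print(p,np.round(proj(S[0],p)))
E
```

```text
time: 6.75
ee_pos: [0.6053, 0.0508, 0.2232]
time: 7.08
ee_pos: [0.6202, 0.0502, 0.2183]
tool_rot: [[-0.031, 1.0, -0.004], [1.0, 0.031, 0.0], [0.0, -0.004, -1.0]]
ft_force: [-0.9, -0.4, -2.6]
gripper_width: 0.0516
finger_force: 19.9
tcp [0.6204 0.05   0.2196] thy 0.0307 t 7.2333 cam [0.618 0.124 0.396]
(0.643, 0.228, 0.045) [ 16. 286.]
(0.598, 0.228, 0.045) [ 14. 245.]
(0.643, 0.228, 0.13) [-19. 296.]
```

View pics/w2.png

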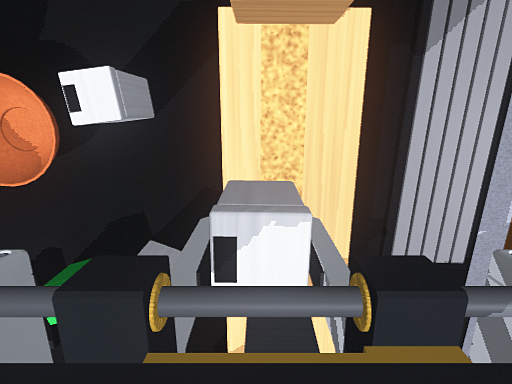

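```bash
python3 - <<'E'
from look import *
s=S[0]; im=cv2.cvtColor(np.asarray(s['image']),cv2.COLOR_RGB2HSV).astype(float); g=np.asarray(s['image']).astype(float)
# board edges & cork edges (blue channel drop) averaged over rows
for r0 in(40,80,120,160):
    b=g[r0-12:r0+12].mean(0)
    R=b[:,0]; cols=np.arange(512)
    l=np.argmax(np.diff(R[190:250]))+190.5; rr=np.argmin(np.diff(R[330:390]))+330.5
    sat=b[:,2]; sm=np.convolve(sat,np.ones(3)/3,'same'); d=np.diff(sm)
    cl=240+np.argmin(d[240:285])+.5; cr=290+np.argmax(d[290:330])+.5
    print(r0,[(c,np.round(atz(s,r0,c,.045)[:2],4).tolist()) for c in(l,cl,cr,rr)])
for c in(245,270,285,300,330):
    col=g[5:45,c-4:c+5].mean((1,2)); d=np.diff(col); r=5+np.argmax(np.abs(d))+.5
    print(c,r,np.round(d[np.argsort(-abs(d))[:3]],0),np.round(atz(s,r,c,.045)[:2],4))
E
```

```text
tcp [0.6213 0.05   0.2204] thy 0.0308 t 7.4333 cam [0.618 0.124 0.398]
40 [(np.float64(217.5), [0.5682, 0.2014]), (np.float64(260.5), [0.6165, 0.2029]), (np.float64(308.5), [0.6703, 0.2046]), (np.float64(367.5), [0.7365, 0.2067])]
80 [(np.float64(218.5), [0.5691, 0.1592]), (np.float64(260.5), [0.6178, 0.1607]), (np.float64(306.5), [0.6712, 0.1624]), (np.float64(364.5), [0.7384, 0.1645])]
120 [(np.float64(220.5), [0.5713, 0.1141]), (np.float64(260.5), [0.6193, 0.1156]), (np.float64(304.5), [0.6721, 0.1172]), (np.float64(360.5), [0.7393, 0.1194])]
160 [(np.float64(221.5), [0.5723, 0.0657]), (np.float64(260.5), [0.6208, 0.0672]), (np.float64(303.5), [0.6743, 0.0689]), (np.float64(356.5), [0.7402, 0.071])]
245 23.5 [ 82.  15. -12.] [0.5988 0.219 ]
270 23.5 [ 78. -16.  15.] [0.6264 0.2198]
285 23.5 [ 61.  12. -11.] [0.643  0.2204]
300 23.5 [ 72. -12. -11.] [0.6596 0.2209]
330 23.5 [56. 27. -9.] [0.6929 0.2219]
```

```bash
python3 -m pendant '[[[0.01,0.035,0],0],[[0.02,0.07,0],0],[[0.0225,0.105,0],0],[[0.0225,0.139,0],0],[[0.0225,0.139,0],0],[[0.0225,0.139,-0.035],0],[[0.0225,0.139,-0.07],0],[[0.0225,0.139,-0.105],0]]'|head -2; python3 -m pendant '[[[0,0,0],0],[[0,0,-0.015],0],[[0,0,-0.03],0],[[0,0,-0.037],0],[[0,0,-0.037],0],[[0,0,-0.037],0]]'
```

```text
time: 8.1
ee_pos: [0.6449, 0.1893, 0.1153]
time: 8.6
ee_pos: [0.6447, 0.1889, 0.0792]
tool_rot: [[-0.031, 1.0, 0.001], [1.0, 0.031, 0.0], [0.0, 0.001, -1.0]]
ft_force: [-0.3, -0.1, -2.8]
gripper_width: 0.0518
finger_force: 19.9
```

```bash
python3 -m pendant '[[[-0.001,0.001,-0.001],0],[[-0.001,0.002,-0.0025],0],[[-0.001,0.003,-0.0025],0],[[-0.001,0.003,-0.0025],0]]'; python3 -m pendant '[[[0,0,-0.001],0],[[0,0,-0.001],0],[[0,0,-0.001],0]]'
```

```text
time: 8.93
ee_pos: [0.6435, 0.1924, 0.0762]
tool_rot: [[-0.031, 1.0, 0.001], [1.0, 0.031, 0.0], [0.0, 0.001, -1.0]]
ft_force: [0.1, -0.9, -1.5]
gripper_width: 0.0521
finger_force: 19.9
time: 9.18
ee_pos: [0.6436, 0.1923, 0.0752]
tool_rot: [[-0.031, 1.0, 0.001], [1.0, 0.031, 0.0], [0.0, 0.001, -1.0]]
ft_force: [-0.4, 0.8, 1.3]
gripper_width: 0.052
finger_force: 19.9
```

Down on the cork (force turned upward at z 0.0752). Release, rise, then go to the view position over the tin3 candidate at (.474,-.099).

```bash
python3 -m pendant '[[[0,0,0],0],[[0,0,0],0],[[0,0,0],0],[[0,0,0.03],0],[[0,0,0.07],0],[[0,0,0.11],0],[[-0.01,-0.03,0.15],0],[[-0.03,-0.06,0.16],0]]' 1|head -2; python3 -m pendant '[[[-0.03,-0.03,0],-0.1],[[-0.06,-0.06,0],-0.2],[[-0.09,-0.09,0],-0.3],[[-0.11,-0.12,0],-0.37],[[-0.13,-0.15,0],-0.37],[[-0.14,-0.18,0],-0.37],[[-0.14,-0.21,0],-0.37],[[-0.14,-0.23,0],-0.37]]'|head -2;python3 -m pendant '[[[0,0,0],0],[[0,0,0],0]]'|head -2
python3 - <<'E'
from look import *
tins(S[:1],[(.474,-.098),(.45,.136)],lo=90)
tins(S[:2],[(.474,-.098)],lo=90)
snap('scene','s2.png'); print(arm.state()['gripper_width'])
E
```

```text
time: 9.85
ee_pos: [0.6188, 0.1363, 0.2394]
time: 10.52
ee_pos: [0.4741, -0.0976, 0.2337]
time: 10.68
ee_pos: [0.4748, -0.0958, 0.2333]
tcp [ 0.4749 -0.0941  0.2331] thy -0.3378 t 10.8333 cam [ 0.499 -0.026  0.411]
[2299] [(np.float64(0.03), 0.076, [0.472, -0.099, -0.347]), (np.float64(0.074), 0.088, [0.473, -0.097, -0.362]), (np.float64(0.086), 0.064, [0.47, -0.102, -0.341]), (np.float64(0.164), 0.1, [0.474, -0.093, -0.343])]
[1332] [(np.float64(0.054), 0.1, [0.448, 0.137, 0.128]), (np.float64(0.057), 0.088, [0.448, 0.138, 0.066]), (np.float64(0.073), 0.076, [0.449, 0.138, 0.025]), (np.float64(0.095), 0.064, [0.449, 0.138, 0.025])]
[2299, 681] [(np.float64(0.081), 0.088, [0.472, -0.098, -0.341]), (np.float64(0.09), 0.076, [0.471, -0.099, -0.341]), (np.float64(0.144), 0.1, [0.472, -0.097, -0.313]), (np.float64(0.158), 0.064, [0.47, -0.1, -0.342])]
0.09393536633559044
```

View pics/s2.png

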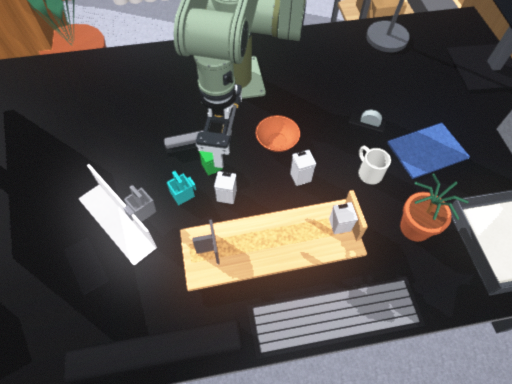

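```bash
python3 -m pendant '[[[-0.003,-0.004,-0.03],0],[[-0.003,-0.004,-0.07],0],[[-0.003,-0.004,-0.1],0],[[-0.003,-0.004,-0.1],0],[[-0.003,-0.004,-0.14],0],[[-0.003,-0.004,-0.18],0],[[-0.003,-0.004,-0.203],0],[[-0.003,-0.004,-0.203],0]]'|head -2; python3 -m pendant '[[[0,0,0],0],[[0,0,0],0],[[0,0,0],0],[[0,0,0],0],[[0,0,0],0],[[0,0,0],0],[[0,0,0],0],[[0,0,0],0]]' 0.4 20;
```

```text
time: 11.55
ee_pos: [0.4683, -0.0969, 0.0267]
time: 12.22
ee_pos: [0.472, -0.0993, 0.0309]
tool_rot: [[0.333, 0.943, 0.0], [0.943, -0.333, -0.0], [-0.0, 0.0, -1.0]]
ft_force: [-1.6, 1.3, 5.8]
gripper_width: 0.0519
finger_force: 19.9
```

```bash
python3 -m pendant '[[[0,0,0.03],0],[[0,0,0.07],0],[[0,0,0.11],0],[[0.01,0.01,0.15],0.1],[[0.03,0.04,0.17],0.2],[[0.05,0.07,0.17],0.3],[[0.07,0.1,0.17],0.37],[[0.09,0.13,0.17],0.37]]'|head -2; python3 -m pendant '[[[0.03,0.02,0],0],[[0.06,0.05,0],0],[[0.083,0.08,0],0],[[0.083,0.103,0],0],[[0.083,0.103,0],0],[[0.083,0.103,-0.04],0],[[0.083,0.103,-0.08],0],[[0.083,0.103,-0.1],0]]'|head -2;  python3 -m pendant '[[[0,0,0],0],[[0,0,-0.01],0],[[0,0,-0.015],0],[[0,0,-0.015],0]]'
```

```text
time: 12.88
ee_pos: [0.5624, 0.0321, 0.2003]
time: 13.55
ee_pos: [0.6408, 0.1331, 0.0942]
time: 13.88
ee_pos: [0.6454, 0.1334, 0.0857]
tool_rot: [[-0.031, 1.0, 0.001], [1.0, 0.031, 0.0], [-0.0, 0.001, -1.0]]
ft_force: [-0.3, -0.5, -2.5]
gripper_width: 0.0519
finger_force: 19.9
```

```bash
python3 - <<'E'
from look import *
snap('wrist','w3.png')
g=np.asarray(S[0]['image']);
S2=[S[0],S[1]]
print(np.round(proj(S[0],(.644,.2205,.045))),np.round(proj(S[0],(.644,.1925-.026,.121))))
E
```

```text
tcp [0.6463 0.1338 0.0871] thy 0.0309 t 14.0333 cam [0.643 0.208 0.264]
[ 94. 262.] [195. 259.]
```

View pics/w3.png

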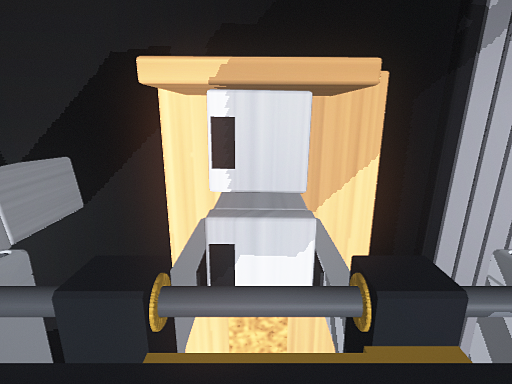

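```bash
python3 -m pendant '[[[-0.001,0,-0.004],0],[[-0.001,0,-0.008],0],[[-0.001,0.002,-0.009],0],[[-0.001,0.004,-0.009],0],[[-0.001,0.004,-0.009],0],[[-0.001,0.004,-0.009],0]]'; python3 -m pendant '[[[0,0.001,-0.001],0],[[0,0.001,-0.001],0],[[0,0.001,-0.001],0]]'
```

```text
time: 14.58
ee_pos: [0.6437, 0.1382, 0.0759]
tool_rot: [[-0.031, 1.0, -0.0], [1.0, 0.031, 0.0], [0.0, -0.0, -1.0]]
ft_force: [-1.0, 0.3, -2.1]
gripper_width: 0.0517
finger_force: 19.9
time: 14.83
ee_pos: [0.6438, 0.1383, 0.0759]
tool_rot: [[-0.031, 1.0, -0.0], [1.0, 0.031, -0.001], [-0.001, -0.0, -1.0]]
ft_force: [-2.2, -3.0, 4.2]
gripper_width: 0.0521
finger_force: 19.9
```

```bash
python3 -m pendant '[[[0,-0.001,0],0],[[0,-0.001,0],0],[[0,-0.001,0],0],[[0,-0.001,0.03],0],[[0,-0.001,0.07],0],[[0,-0.001,0.11],0],[[-0.02,0,0.14],0.06],[[-0.06,0,0.15],0.12]]' 1|head -2; python3 -m pendant '[[[-0.04,0,0],0],[[-0.08,0,0],0],[[-0.12,0,0],0],[[-0.136,0,0],0],[[-0.136,0,0],0],[[-0.136,0,0],0]]'|head -2
python3 - <<'E'
from look import *
for lo in (70,100):tins(S[:1],[(.449,.137)],lo=lo)
tins(S[:2],[(.449,.137)],lo=90)
E
```

```text
time: 15.5
ee_pos: [0.5899, 0.139, 0.2319]
time: 16.0
ee_pos: [0.448, 0.1391, 0.2257]
tcp [0.4493 0.1388 0.2255] thy 0.1507 t 16.15 cam [0.436 0.212 0.404]
[2673] [(np.float64(0.033), 0.088, [0.448, 0.133, 0.151]), (np.float64(0.062), 0.1, [0.448, 0.136, 0.141]), (np.float64(0.103), 0.076, [0.448, 0.13, 0.152]), (np.float64(0.173), 0.064, [0.45, 0.126, 0.152])]
[2626] [(np.float64(0.03), 0.088, [0.448, 0.133, 0.169]), (np.float64(0.078), 0.1, [0.447, 0.136, 0.167]), (np.float64(0.088), 0.076, [0.448, 0.13, 0.149]), (np.float64(0.158), 0.064, [0.448, 0.127, 0.152])]
[2636, 766] [(np.float64(0.068), 0.1, [0.447, 0.135, 0.157]), (np.float64(0.103), 0.088, [0.447, 0.134, 0.15]), (np.float64(0.178), 0.076, [0.447, 0.133, 0.148]), (np.float64(0.252), 0.064, [0.446, 0.133, 0.145])]
```

```bash
python3 -m pendant '[[[-0.001,-0.004,-0.03],0],[[-0.001,-0.004,-0.07],0],[[-0.001,-0.004,-0.1],0],[[-0.001,-0.004,-0.1],0],[[-0.001,-0.004,-0.14],0],[[-0.001,-0.004,-0.18],0],[[-0.001,-0.004,-0.195],0],[[-0.001,-0.004,-0.195],0]]'|head -2; python3 -m pendant '[[[0,0,0],0],[[0,0,0],0],[[0,0,0],0],[[0,0,0],0],[[0,0,0],0],[[0,0,0],0],[[0,0,0],0],[[0,0,0],0]]' 0.4 20;
```

```text
time: 16.82
ee_pos: [0.4447, 0.1344, 0.0273]
time: 17.48
ee_pos: [0.4475, 0.1349, 0.0308]
tool_rot: [[-0.15, 0.989, 0.001], [0.989, 0.15, 0.0], [-0.0, 0.001, -1.0]]
ft_force: [0.0, -0.2, 2.8]
gripper_width: 0.0521
finger_force: 20.0
```

```bash
python3 -m pendant '[[[0,0,0.03],0],[[0,0,0.07],0],[[0,0,0.11],0],[[0.01,-0.01,0.15],-0.06],[[0.04,-0.03,0.17],-0.12],[[0.08,-0.05,0.17],-0.12],[[0.12,-0.054,0.17],-0.12],[[0.16,-0.054,0.17],-0.12]]'|head -2; python3 -m pendant '[[[0.03,0,0],0],[[0.039,0,0],0],[[0.039,0,0],0],[[0.039,0,-0.04],0],[[0.039,0,-0.08],0],[[0.039,0,-0.11],0],[[0.039,0,-0.12],0],[[0.039,0,-0.12],0]]'|head -2;  python3 -m pendant '[[[0,0,-0.002],0],[[0,0.001,-0.003],0],[[0,0.002,-0.004],0],[[0,0.004,-0.005],0],[[0,0.004,-0.005],0],[[0,0.004,-0.005],0]]'
```

```text
time: 18.15
ee_pos: [0.6079, 0.079, 0.2002]
time: 18.82
ee_pos: [0.6414, 0.0812, 0.0775]
time: 19.32
ee_pos: [0.646, 0.085, 0.0755]
tool_rot: [[-0.031, 1.0, 0.001], [1.0, 0.031, 0.0], [0.0, 0.001, -1.0]]
ft_force: [0.7, -0.3, -2.7]
gripper_width: 0.0517
finger_force: 20.0
```

```bash
python3 -m pendant '[[[0,0.001,-0.001],0],[[0,0.001,-0.001],0],[[0,0.001,-0.001],0]]';  python3 -m pendant '[[[0,0,0],0],[[0,0,0],0],[[0,0,0],0],[[0,0,0.03],0],[[0,0,0.07],0],[[0,0,0.11],0],[[0,-0.04,0.15],0],[[0,-0.08,0.18],0]]' 1|head -2
python3 -m pendant '[[[-0.03,-0.03,0.03],-0.12],[[-0.06,-0.06,0.03],-0.24],[[-0.09,-0.09,0.03],-0.36],[[-0.12,-0.12,0.03],-0.48],[[-0.14,-0.15,0.03],-0.6],[[-0.16,-0.18,0.03],-0.72],[[-0.17,-0.21,0.03],-0.84],[[-0.17,-0.24,0.03],-0.95]]'|head -2
python3 -m pendant '[[[0,0,0],0],[[0,0,0],0]]'|head -2
python3 - <<'E'
from look import *
w=snap('wrist');a=cv2.cvtColor(w['image'],cv2.COLOR_RGB2BGR)
b=cv2.cvtColor(S[1]['image'],cv2.COLOR_RGB2BGR);b=cv2.resize(b[150:290,70:370],(512,239),interpolation=cv2.INTER_CUBIC)
cv2.imwrite('pics/w4.png',np.vstack([a[:340],b]))
for n in('wrist','scene','top'):
  print(n,[(round(o['p'],2),np.round(np.array(o['position'])*[384,512])) for o in arm.outline_of('caddyA',n)])
  print('hook',[(round(o['p'],2),np.round(np.array(o['position'])*[384,512])) for o in arm.mark_of('caddyA_hook',n)])
  print('front',[(round(o['p'],2),np.round(np.array(o['position'])*[384,512])) for o in arm.mark_of('caddyA_front',n)])
E
```

```text
time: 19.57
ee_pos: [0.6463, 0.0858, 0.0747]
tool_rot: [[-0.031, 1.0, 0.001], [1.0, 0.031, 0.0], [0.0, 0.001, -1.0]]
ft_force: [0.8, -0.1, -0.3]
gripper_width: 0.0522
finger_force: 20.0
time: 20.23
ee_pos: [0.6468, 0.0251, 0.2434]
time: 20.9
ee_pos: [0.4737, -0.2175, 0.2705]
time: 21.07
ee_pos: [0.4755, -0.2174, 0.2699]
tcp [ 0.476  -0.2151  0.2697] thy -0.917 t 21.2167 cam [ 0.534 -0.173  0.448]
wrist [(0.83, array([200., 358.])), (0.83, array([189., 247.]))]
hook [(0.67, array([206., 376.])), (0.58, array([181., 236.]))]
front [(0.66, array([188., 269.])), (0.65, array([196., 328.]))]
scene [(0.6, array([205., 141.])), (0.56, array([187., 180.]))]
hook [(0.96, array([184., 187.])), (0.58, array([210., 127.]))]
front [(0.82, array([197., 174.])), (0.61, array([201., 149.]))]
top []
hook [(0.54, array([152., 200.])), (0.43, array([191., 386.]))]
front [(0.62, array([200., 367.])), (0.23, array([149., 111.]))]
```

View pics/w4.png

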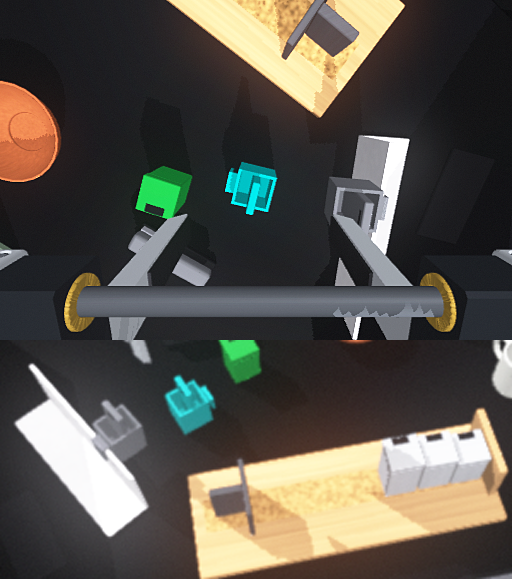

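```bash
cat > cad.py <<'E'
from look import *
def near(L,r,c,d=25):
    k=[o for o in L if np.hypot(o['position'][0]*384-r,o['position'][1]*512-c)<d]
    return k[0] if k else None
def caddy(c0,dz=True,tilt=True,yaw=-.92,use=('wrist','scene','top')):
    H=[];F=[];obs=[]
    for s,n in zip(S,('wrist','scene','top')):
        if n not in use: continue
        q=proj(s,np.array(c0)+[0,0,.05])
        for lab,L in(('caddyA_hook',H),('caddyA_front',F)):
            m=near(arm.mark_of(lab,n),*q,d=45 if n=='wrist' else 22)
            if m: L.append((s,m['position'][0]*384,m['position'][1]*512))
        m=near(arm.outline_of('caddyA',n),*q,d=35 if n=='wrist' else 15)
        if m: obs.append((s,np.asarray(m['region'],float)))
    for nm,L in(('hook',H),('front',F)):
        if len(L)>1:
            p=tri(L);print(nm,len(L),np.round(p,4),[np.round(np.hypot(*(np.array(proj(s,p))-(r,c))),1) for s,r,c in L])
    from fit import CAD
    hk=boxc(.027,.04,-.008,.008,.04,.043)
    e,v=fitbox(obs,CAD+[hk],c0[0],c0[1],c0[2],yaw,tilt,dz)
    print('fit',len(obs),round(e,3),'xyz',np.round([v[0],v[1],c0[2]+v[3]*dz],4),'yaw,tilt',np.round([v[2],v[4]],3)); 
    R=Rz(v[2])@Ry(v[4]*tilt); print('handle mid(82mm)',np.round(R@[0,0,.082]+[v[0],v[1],c0[2]+v[3]*dz],4))
    return v
E
python3 - <<'E'
from cad import *
caddy((.51,-.335,.07))
E
```

```text
tcp [ 0.4758 -0.2162  0.2697] thy -0.919 t 21.8667 cam [ 0.535 -0.171  0.448]
hook 3 [ 0.5332 -0.3605  0.1053] [np.float64(2.0), np.float64(0.5), np.float64(0.5)]
front 3 [ 0.5091 -0.3084  0.097 ] [np.float64(5.0), np.float64(1.7), np.float64(3.8)]
fit 3 3.203 xyz [ 0.5239 -0.342   0.0614] yaw,tilt [-1.001 -0.324]
handle mid(82mm) [ 0.5098 -0.32    0.1391]
```

```bash
python3 -m pendant '[[[0.01,-0.04,0.01],0],[[0.02,-0.078,0.01],0],[[0.02,-0.078,0.01],0],[[0.02,-0.078,0.01],0],[[0.02,-0.078,0.01],0]]'|head -2
python3 - <<'E'
from cad import *
w=S[0];a=cv2.cvtColor(w['image'],cv2.COLOR_RGB2BGR)
rg=arm.outline_of('caddyA','wrist')
b=a.copy()
for o in rg: print(o['p'],np.asarray(o['region']).sum(),np.array(o['position'])*[384,512]); 
k=near(rg,*proj(w,(.515,-.335,.12)),d=60)
if k: b[np.asarray(k['region'])]=(0,0,255)
q=proj(w,(.515,-.335,.12));print(q)
r,c=int(q[0]),int(q[1]);r=max(r,90);c=min(max(c,100),412)
cv2.imwrite('pics/w5.png',np.hstack([cv2.resize(x[r-90:r+90,c-75:c+75],None,fx=2.6,fy=2.6,interpolation=cv2.INTER_CUBIC) for x in(a,b)]))
caddy((.515,-.335,.07))
E
```

```text
time: 22.73
ee_pos: [0.4956, -0.2938, 0.2792]
tcp [ 0.4957 -0.2931  0.2798] thy -0.9179 t 22.8833 cam [ 0.554 -0.249  0.457]
0.67 1959 [162.5856 199.1168]
0.66 2590 [179.4048 295.1168]
(np.float64(183.84018104582353), np.float64(296.440784323113))
hook 2 [ 0.5343 -0.3591  0.1144] [np.float64(5.3), np.float64(2.6)]
front 2 [ 0.5067 -0.3104  0.0908] [np.float64(1.4), np.float64(0.7)]
fit 2 0.13 xyz [ 0.5177 -0.3331  0.0622] yaw,tilt [-1.02  -0.042]
handle mid(82mm) [ 0.5159 -0.3302  0.1442]
```

View pics/w5.png

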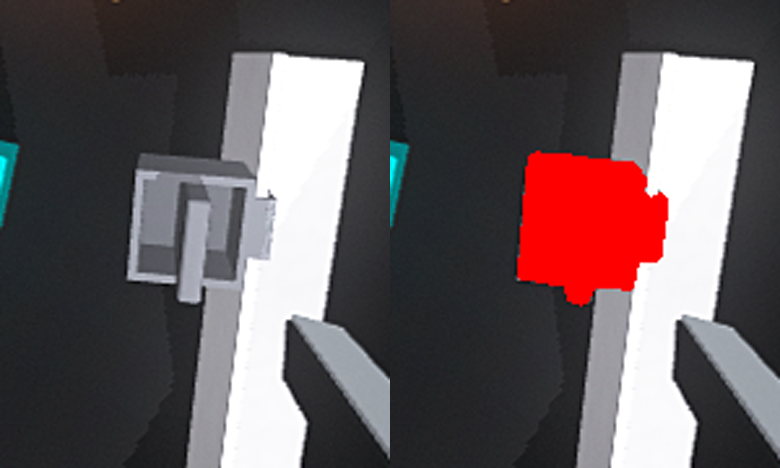

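```bash
python3 - <<'E'
from cad import *
p=atz(S[0],113,325.6,.11);q=atz(S[0],265,308.1,.11);d=p-q;print(p,q,'screen yaw',np.arctan2(-d[0],d[1])) 
for y in(-.95,-1.05):
  caddy((.517,-.333,.066),yaw=y); caddy((.517,-.333,.068),dz=False,yaw=y)
E
```

```text
tcp [ 0.4958 -0.2942  0.2797] thy -0.9191 t 23.5333 cam [ 0.555 -0.249  0.458]
[ 0.60150568 -0.31100492  0.11      ] [ 0.4360979  -0.42241338  0.11      ] screen yaw -0.9780515522824149
hook 2 [ 0.5307 -0.3631  0.0999] [np.float64(2.7), np.float64(1.4)]
front 2 [ 0.5071 -0.3063  0.1067] [np.float64(0.8), np.float64(0.4)]
fit 2 0.567 xyz [ 0.5711 -0.3177  0.1393] yaw,tilt [-0.983 -0.123]
handle mid(82mm) [ 0.5655 -0.3093  0.2207]
hook 2 [ 0.5307 -0.3631  0.0999] [np.float64(2.7), np.float64(1.4)]
front 2 [ 0.5071 -0.3063  0.1067] [np.float64(0.8), np.float64(0.4)]
fit 2 0.753 xyz [ 0.5214 -0.3317  0.068 ] yaw,tilt [-1.025 -0.056]
handle mid(82mm) [ 0.519  -0.3277  0.1499]
hook 2 [ 0.5307 -0.3631  0.0999] [np.float64(2.7), np.float64(1.4)]
front 2 [ 0.5071 -0.3063  0.1067] [np.float64(0.8), np.float64(0.4)]
fit 2 0.748 xyz [ 0.5226 -0.3325  0.0707] yaw,tilt [-1.019 -0.069]
handle mid(82mm) [ 0.5197 -0.3276  0.1525]
hook 2 [ 0.5307 -0.3631  0.0999] [np.float64(2.7), np.float64(1.4)]
front 2 [ 0.5071 -0.3063  0.1067] [np.float64(0.8), np.float64(0.4)]
fit 2 0.75 xyz [ 0.5201 -0.3327  0.068 ] yaw,tilt [-0.99  -0.062]
handle mid(82mm) [ 0.5173 -0.3285  0.1498]
```

```bash
python3 -m pendant '[[[0.01,-0.02,0],-0.08],[[0.021,-0.035,0],-0.08],[[0.021,-0.035,0],-0.08],[[0.021,-0.035,-0.04],-0.08],[[0.021,-0.035,-0.065],-0.08],[[0.021,-0.035,-0.065],-0.08],[[0.021,-0.035,-0.065],-0.08]]' 0.5
python3 - <<'E'
from cad import *
a=cv2.cvtColor(S[0]['image'],cv2.COLOR_RGB2BGR);b=cv2.cvtColor(S[1]['image'],cv2.COLOR_RGB2BGR)
q=proj(S[1],(.517,-.33,.15));r,c=map(int,q);print(q)
cv2.imwrite('pics/w6.png',np.hstack([cv2.resize(a,(480,360)),cv2.resize(b[max(0,r-60):r+60,c-50:c+50],(300,360),interpolation=cv2.INTER_CUBIC)]))
p=[.517,-.329]
for z in(.13,.168): print(proj(S[0],(*p,z)))
E
```

```text
time: 25.92
ee_pos: [0.5156, -0.3278, 0.213]
tool_rot: [[0.841, 0.541, -0.003], [0.541, -0.841, 0.003], [-0.001, -0.005, -1.0]]
ft_force: [0.4, -0.1, 0.5]
gripper_width: 0.0508
finger_force: 0.0
tcp [ 0.518  -0.3299  0.2174] thy -0.9988 t 26.0667 cam [ 0.578 -0.288  0.391]
(np.float64(195.1513780207737), np.float64(135.44483683531251))
(np.float64(192.7509565591071), np.float64(261.8236171863624))
(np.float64(205.3578815878814), np.float64(261.9755686375409))
```

View pics/w6.png

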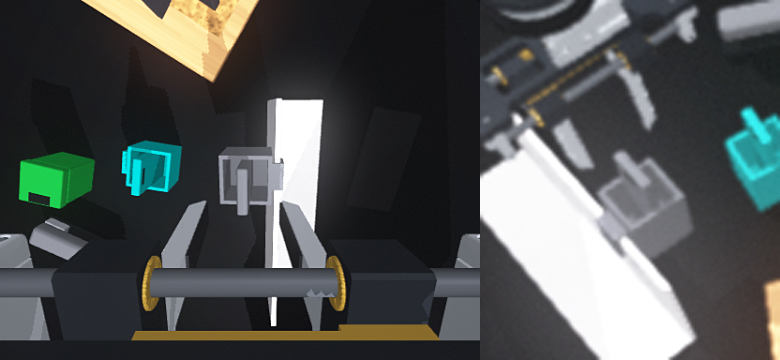

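```bash
python3 -m pendant '[[[-0.001,0.001,-0.03],0],[[-0.001,0.001,-0.06],0],[[-0.001,0.001,-0.074],0],[[-0.001,0.001,-0.076],0],[[-0.001,0.001,-0.076],0],[[-0.001,0.001,-0.076],0],[[-0.001,0.001,-0.076],0]]'; python3 -m pendant '[[[0,0,0],0],[[0,0,0],0],[[0,0,0],0],[[0,0,0],0],[[0,0,0],0],[[0,0,0],0],[[0,0,0],0],[[0,0,0],0]]' 0.03 15; python3 -m pendant '[[[0,0,0],0],[[0,0,0],0],[[0,0,0],0]]'
```

```text
time: 26.65
ee_pos: [0.5174, -0.3295, 0.1416]
tool_rot: [[0.841, 0.541, 0.004], [0.541, -0.841, -0.003], [0.001, 0.005, -1.0]]
ft_force: [-0.7, 0.2, -0.3]
gripper_width: 0.047
finger_force: 0.0
time: 27.32
ee_pos: [0.5171, -0.3296, 0.14]
tool_rot: [[0.841, 0.541, 0.003], [0.541, -0.841, -0.003], [0.001, 0.004, -1.0]]
ft_force: [0.7, -1.0, 3.1]
gripper_width: 0.0099
finger_force: 15.0
time: 27.57
ee_pos: [0.5169, -0.3294, 0.1398]
tool_rot: [[0.841, 0.541, 0.003], [0.541, -0.841, -0.003], [0.001, 0.004, -1.0]]
ft_force: [1.9, -2.9, 4.6]
gripper_width: 0.0101
finger_force: 15.0
```

```bash
python3 -m pendant '[[[0,0,0.01],0],[[0,0,0.02],0],[[0,0,0.035],0],[[0,0,0.05],0],[[0,0,0.075],0],[[0,0,0.1],0],[[0,0,0.12],0],[[0,0,0.12],0]]' - 25
python3 - <<'E'
from cad import *
m=arm.mark_of('caddyA_front','scene');print([(round(o['p'],2),np.round(np.array(o['position'])*[384,512])) for o in m])
e=S[0];
caddy((.517,-.33,.19),use=('wrist','scene'))
a=cv2.cvtColor(S[0]['image'],cv2.COLOR_RGB2BGR);b=cv2.cvtColor(S[1]['image'],cv2.COLOR_RGB2BGR)
r,c=map(int,proj(S[1],(.517,-.33,.2)))
cv2.imwrite('pics/w7.png',np.hstack([cv2.resize(a,(480,360)),cv2.resize(b[max(0,r-60):r+60,c-50:c+50],(300,360),interpolation=cv2.INTER_CUBIC)]))
E
```

```text
time: 28.23
ee_pos: [0.5167, -0.3283, 0.262]
tool_rot: [[0.841, 0.541, 0.003], [0.541, -0.841, -0.002], [0.002, 0.003, -1.0]]
ft_force: [0.2, -0.8, -0.6]
gripper_width: 0.0097
finger_force: 25.0
tcp [ 0.5145 -0.3267  0.2559] thy -0.9989 t 28.3833 cam [ 0.578 -0.288  0.44 ]
[(0.93, array([197., 173.])), (0.59, array([177., 139.]))]
hook 2 [ 0.5325 -0.3576  0.2349] [np.float64(7.3), np.float64(2.5)]
front 2 [ 0.5008 -0.307   0.2045] [np.float64(2.0), np.float64(0.7)]
fit 2 0.359 xyz [ 0.5161 -0.3285  0.1853] yaw,tilt [-0.984  0.001]
handle mid(82mm) [ 0.5161 -0.3285  0.2673]
```

View pics/w7.png

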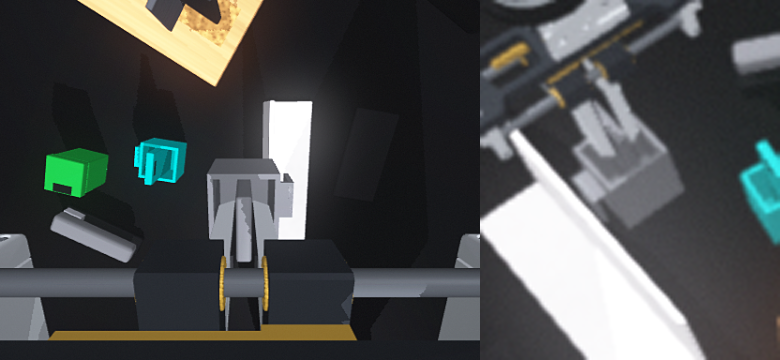

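```bash
python3 -m pendant '[[[0,0.02,0.01],0.1],[[0,0.05,0.02],0.2],[[0.01,0.085,0.02],0.32],[[0.03,0.12,0.02],0.44],[[0.05,0.155,0.02],0.56],[[0.07,0.19,0.02],0.68],[[0.09,0.225,0.02],0.8],[[0.11,0.26,0.02],0.92]]'|head -2; python3 -m pendant '[[[0.022,0.035,0],0.11],[[0.022,0.07,0],0.11],[[0.022,0.092,0],0.11],[[0.022,0.092,0],0.11],[[0.022,0.092,-0.03],0.11],[[0.022,0.092,-0.07],0.11],[[0.022,0.092,-0.11],0.11],[[0.022,0.092,-0.13],0.11]]'|head -2;  python3 -m pendant '[[[0,0,0],0],[[0,0,0],0],[[0,0,-0.01],0],[[0,0,-0.015],0],[[0,0,-0.015],0],[[0,0,-0.015],0]]'
python3 - <<'E'
from cad import *
caddy((.6486,.026,.06),use=('wrist','scene'),yaw=.03)
E
```

```text
time: 29.4
ee_pos: [0.6264, -0.0663, 0.2787]
time: 30.07
ee_pos: [0.6443, 0.0234, 0.1429]
time: 30.57
ee_pos: [0.6484, 0.0237, 0.1347]
tool_rot: [[-0.031, 1.0, 0.002], [1.0, 0.031, -0.0], [-0.0, 0.002, -1.0]]
ft_force: [-0.1, 0.5, -0.7]
gripper_width: 0.0102
finger_force: 25.0
tcp [0.6485 0.0238 0.1347] thy 0.0311 t 30.7167 cam [0.646 0.098 0.313]
hook 2 [0.6777 0.0245 0.1001] [np.float64(1.3), np.float64(0.4)]
front 2 [0.6219 0.0237 0.0789] [np.float64(0.1), np.float64(0.0)]
fit 2 0.668 xyz [0.6433 0.0225 0.0458] yaw,tilt [-0.205  0.115]
handle mid(82mm) [0.6526 0.0206 0.1273]
```

```bash
python3 -m pendant '[[[0,0.003,-0.004],0],[[0,0.006,-0.008],0],[[0,0.006,-0.011],0],[[0,0.006,-0.012],0],[[0,0.006,-0.012],0],[[0,0.006,-0.012],0]]' | grep -E "pos|force"; python3 -m pendant '[[[0,0,-0.002],0],[[0,0,-0.002],0],[[0,0,-0.002],0]]'| grep -E "pos|ft"; python3 -m pendant '[[[0,0,-0.002],0],[[0,0,-0.002],0],[[0,0,-0.002],0]]'| grep -E "pos|ft"
```

```text
ee_pos: [0.6477, 0.0299, 0.1214]
ft_force: [0.1, -0.2, -1.3]
finger_force: 25.0
ee_pos: [0.6478, 0.0297, 0.1197]
ft_force: [0.7, 0.3, -1.4]
ee_pos: [0.6477, 0.0298, 0.1175]
ft_force: [0.0, 0.3, -1.2]
```

```bash
for i in 1 2; do python3 -m pendant '[[[0,0,-0.0015],0],[[0,0,-0.0015],0],[[0,0,-0.0015],0]]'| grep -E "pos|ft"; done
python3 - <<'E'
from cad import *
caddy((.6486,.026,.045),use=('wrist','scene'),yaw=.03)
E
```

```text
ee_pos: [0.6477, 0.0298, 0.116]
ft_force: [-0.4, -0.3, -1.0]
ee_pos: [0.6482, 0.0298, 0.1155]
ft_force: [-0.7, -1.2, 2.7]
tcp [0.6482 0.0297 0.1155] thy 0.031 t 32.6667 cam [0.646 0.104 0.293]
hook 2 [0.679  0.0293 0.0757] [np.float64(1.4), np.float64(0.4)]
front 2 [0.6188 0.0264 0.0544] [np.float64(2.9), np.float64(0.9)]
fit 2 0.825 xyz [0.6456 0.0265 0.0323] yaw,tilt [-0.288  0.103]
handle mid(82mm) [0.6537 0.0241 0.1138]
```

```bash
python3 -m pendant '[[[0,0,0],0],[[0,0,0],0],[[0,0,0],0],[[0,0,0],0],[[0,0,0.03],0],[[0,0,0.07],0],[[0,-0.03,0.11],0],[[0,-0.07,0.13],0]]' 0.5 20|grep -E "pos|width"; python3 -m pendant '[[[0,-0.04,0],0],[[0,-0.08,0],0],[[0,-0.12,0],0],[[0,-0.16,0],0],[[0,-0.2,0],0],[[0.005,-0.23,0],0],[[0.005,-0.23,0],0],[[0.005,-0.23,0],0]]'|head -2
python3 - <<'E'
from cad import *
G=[];F=[]
for s,n in zip(S,('wrist','scene','top')):
    for l,L,z in(('bookend_grip',G,.129),('bookend_face',F,.045)):
        for o in arm.mark_of(l,n)[:2]:
            r,c=o['position'][0]*384,o['position'][1]*512; p=atz(s,r,c,z)
            print(n,l,round(o['p'],2),round(r),round(c),np.round(p[:2],4))
            if abs(p[0]-.655)<.03 and abs(p[1]+.175)<.05: L.append((s,r,c))
for L in(G,F):
    if len(L)>1: print(np.round(tri(L),4))
a=cv2.cvtColor(S[0]['image'],cv2.COLOR_RGB2BGR);b=cv2.cvtColor(S[1]['image'],cv2.COLOR_RGB2BGR)
cv2.imwrite('pics/w8.png',np.vstack([cv2.resize(a,(480,360))[:340],cv2.resize(b[170:300,170:380],(480,250),interpolation=cv2.INTER_CUBIC)]))
E
```

```text
ee_pos: [0.6495, -0.0288, 0.2435]
gripper_width: 0.047
time: 34.3
ee_pos: [0.6523, -0.2629, 0.2382]
tcp [ 0.6529 -0.2595  0.239 ] thy 0.0324 t 34.45 cam [ 0.65  -0.189  0.416]
wrist bookend_grip 0.84 108 263 [ 0.6531 -0.184 ]
wrist bookend_face 0.76 78 263 [ 0.6532 -0.1474]
scene bookend_grip 0.86 236 201 [ 0.6489 -0.1792]
scene bookend_face 0.55 247 218 [ 0.6503 -0.1444]
top bookend_grip 0.87 141 321 [ 0.6579 -0.1884]
top bookend_face 0.76 149 303 [ 0.659  -0.1514]
[ 0.6537 -0.183   0.1414]
[ 0.6546 -0.1476  0.057 ]
```

View pics/w8.png

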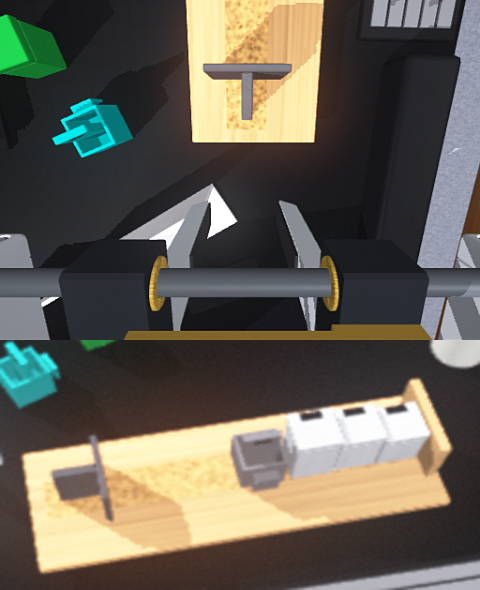

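```bash
python3 -m pendant '[[[0.001,0.035,0],0],[[0.001,0.07,0],0],[[0.001,0.075,0],0],[[0.001,0.075,-0.03],0],[[0.001,0.075,-0.07],0],[[0.001,0.075,-0.11],0],[[0.001,0.075,-0.139],0],[[0.001,0.075,-0.139],0]]' 0.45|head -2; python3 -m pendant '[[[0,0,0],0],[[0,0,0],0],[[0,0,0],0],[[0,0,0],0],[[0,0,0],0],[[0,0,0],0],[[0,0,0],0],[[0,0,0],0]]' 0.05 20;python3 -m pendant '[[[0,0,0],0],[[0,0,0],0]]'|tail -3
```

```text
time: 35.42
ee_pos: [0.648, -0.1834, 0.0916]
time: 36.08
ee_pos: [0.6535, -0.1869, 0.1032]
tool_rot: [[-0.031, 1.0, -0.0], [1.0, 0.031, -0.002], [-0.002, -0.0, -1.0]]
ft_force: [-5.8, 0.4, 7.3]
gripper_width: 0.012
finger_force: 20.0
ft_force: [-5.0, 0.2, 6.2]
gripper_width: 0.0117
finger_force: 20.0
```

```bash
python3 -m pendant '[[[0.0005,0.01,0],0],[[0,0.03,0],0],[[-0.0005,0.05,0],0],[[-0.001,0.07,0],0],[[-0.002,0.09,0],0],[[-0.0025,0.11,0],0],[[-0.003,0.125,0],0],[[-0.003,0.13,0],0]]'; python3 -m pendant '[[[0,0,0],0],[[0,0,0],0],[[0,0,0],0]]'|grep -E "pos|ft"; python3 -m pendant '[[[0,0.005,0],0],[[0,0.01,0],0],[[0,0.015,0],0],[[0,0.015,0],0],[[0,0.015,0],0]]'|grep -E "pos|ft"
```

```text
time: 36.92
ee_pos: [0.6501, -0.055, 0.1032]
tool_rot: [[-0.033, 0.999, -0.001], [0.999, 0.033, -0.002], [-0.002, -0.001, -1.0]]
ft_force: [-6.4, -2.2, 8.4]
gripper_width: 0.0117
finger_force: 20.0
ee_pos: [0.6501, -0.0553, 0.1031]
ft_force: [-6.9, 1.8, 9.3]
ee_pos: [0.6497, -0.0411, 0.1031]
ft_force: [-7.7, 0.9, 9.7]
```

```bash
for i in 1 2 3 4; do python3 -m pendant '[[[0,0.001,0],0],[[0,0.002,0],0]]'|grep -E "pos|ft"; done
```

```text
ee_pos: [0.6497, -0.0402, 0.1031]
ft_force: [-7.4, -2.9, 9.5]
ee_pos: [0.6497, -0.0383, 0.1031]
ft_force: [-7.8, -2.0, 9.1]
ee_pos: [0.6496, -0.0363, 0.1032]
ft_force: [-7.2, -2.3, 8.4]
ee_pos: [0.6496, -0.0348, 0.1031]
ft_force: [-8.6, -3.7, 8.9]
```

```bash
for i in 1 2 3 4 5; do python3 -m pendant '[[[0,0.001,0],0],[[0,0.0015,0],0]]'|grep -E "pos|ft"; done
```

```text
ee_pos: [0.6496, -0.0332, 0.1032]
ft_force: [-8.9, -2.9, 9.2]
ee_pos: [0.6495, -0.0318, 0.1032]
ft_force: [-9.2, -2.9, 9.4]
ee_pos: [0.6495, -0.0303, 0.1031]
ft_force: [-9.2, -4.0, 9.6]
ee_pos: [0.6494, -0.0288, 0.1031]
ft_force: [-8.9, -2.8, 9.7]
ee_pos: [0.6495, -0.0284, 0.1032]
ft_force: [-8.8, -7.0, 8.8]
```

```bash
for i in 1 2 3; do python3 -m pendant '[[[0,0.0005,0],0],[[0,0.001,0],0],[[0,0.001,0],0]]'|grep -E "pos|ft"; done
python3 - <<'E'
from look import *
a=cv2.cvtColor(S[0]['image'],cv2.COLOR_RGB2BGR);b=cv2.cvtColor(S[1]['image'],cv2.COLOR_RGB2BGR)
cv2.imwrite('pics/w9.png',np.vstack([cv2.resize(a,(480,360))[:340],cv2.resize(b[180:280,230:380],(480,320)[:2],interpolation=cv2.INTER_CUBIC)[:255]]))
E
```

```text
ee_pos: [0.6494, -0.0283, 0.1032]
ft_force: [-9.6, -8.0, 8.6]
ee_pos: [0.6494, -0.0277, 0.1032]
ft_force: [-8.8, -8.7, 9.8]
ee_pos: [0.6494, -0.0277, 0.1032]
ft_force: [-9.2, -10.8, 9.2]
tcp [ 0.6494 -0.0276  0.1031] thy 0.03 t 39.9833 cam [0.647 0.048 0.28 ]
```

View pics/w9.png

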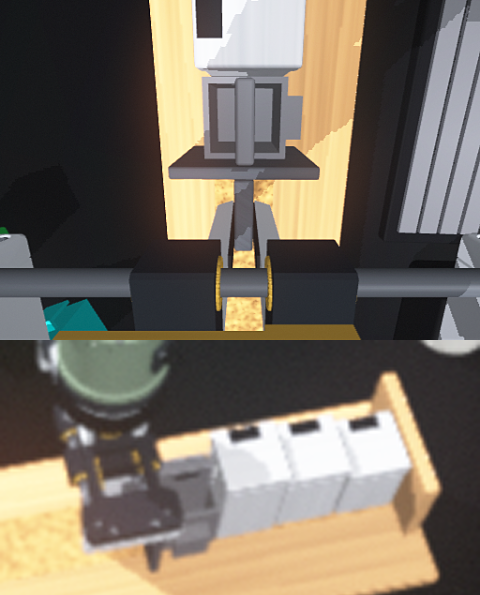

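```bash
for i in 1 2 3 4; do python3 -m pendant '[[[0,0.001,0],0],[[0,0.0015,0],0],[[0,0.0015,0],0]]'|grep -E "pos|ft"; done
```

```text
ee_pos: [0.6494, -0.0275, 0.1031]
ft_force: [-10.4, -13.8, 8.1]
ee_pos: [0.6494, -0.0274, 0.1031]
ft_force: [-9.8, -16.6, 8.5]
ee_pos: [0.6494, -0.0272, 0.1031]
ft_force: [-10.2, -18.6, 8.2]
ee_pos: [0.6494, -0.0269, 0.1031]
ft_force: [-10.2, -21.5, 8.2]
```

```bash
python3 -m pendant '[[[0,-0.003,0],0],[[0,-0.006,0],0],[[0,-0.007,0],0],[[0,-0.007,0],0],[[0,-0.007,0],0]]'|grep -E "pos|ft"; 
```

```text
ee_pos: [0.6494, -0.0269, 0.1031]
ft_force: [-9.7, -5.6, 8.5]
```

```bash
python3 -m pendant '[[[0,-0.002,0],0],[[0,-0.002,0],0]]'|grep -E "pos|ft";python3 -m pendant '[[[0,0,0],0],[[0,0,0],0],[[0,0,0],0],[[0,0,0],0],[[0,0,0.03],0],[[0,0,0.07],0],[[-0.02,-0.02,0.11],0],[[-0.06,-0.04,0.14],0]]' 0.45|grep -E "pos|ft"; python3 -m pendant '[[[-0.04,-0.03,0],0],[[-0.08,-0.06,0],0],[[-0.12,-0.09,0.02],0],[[-0.15,-0.12,0.04],0],[[-0.17,-0.15,0.06],0],[[-0.17,-0.18,0.06],0],[[-0.17,-0.21,0.06],0],[[-0.17,-0.21,0.06],0]]'|head -2
python3 - <<'E'
from look import *
a=cv2.cvtColor(S[2]['image'],cv2.COLOR_RGB2BGR);b=cv2.cvtColor(S[1]['image'],cv2.COLOR_RGB2BGR)
cv2.imwrite('pics/f.png',np.vstack([cv2.resize(a[100:240,90:345],(530,290),interpolation=cv2.INTER_CUBIC),cv2.resize(b[170:300,180:420],(530,290),interpolation=cv2.INTER_CUBIC)]))
for n in(1,2):
  for l,z in(('bookend_face',.045),('mug',0),('plantpot',0)):
    for o in arm.mark_of(l,('wrist','scene','top')[n])[:1]: print(l,round(o['p'],2),np.round(atz(S[n],o['position'][0]*384,o['position'][1]*512,z),3))
E
```

```text
ee_pos: [0.6494, -0.027, 0.103]
ft_force: [-8.8, -2.3, 8.8]
ee_pos: [0.6072, -0.0585, 0.2326]
ft_force: [0.5, 0.2, 1.0]
time: 42.9
ee_pos: [0.4334, -0.2747, 0.2909]
tcp [ 0.4342 -0.2682  0.2887] thy 0.0298 t 43.05 cam [ 0.431 -0.199  0.468]
bookend_face 0.84 [0.65  0.005 0.045]
mug 0.75 [0.47  0.348 0.   ]
plantpot 0.76 [0.667 0.412 0.   ]
bookend_face 0.6 [0.646 0.004 0.045]
mug 0.61 [0.468 0.359 0.   ]
plantpot 0.6 [0.678 0.421 0.   ]
```

View pics/f.png

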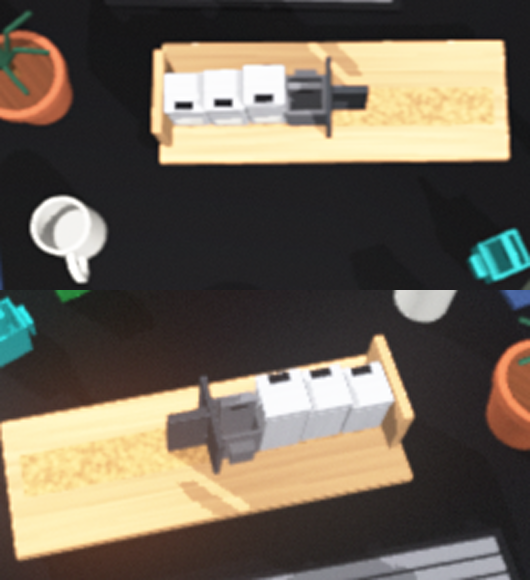

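```bash
python3 -c "
from workcell import arm
print(arm.finish_job())"
```

```text
the job is handed in; nothing more can be done
None
```

I handed the job in after about 43 s of robot time: the three tins present run shortest to tallest from the left end panel with labels to the robot, the one hanging caddy stands at the right end with its hook to the back, and the bookend closes the row (it held firm under about 21 N). The last pictures showed nothing out of line and the mug and plant where they were; the judge returned no verdict.

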